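# Four storage jars with their lids mixed up

## Robot

A 6-joint arm with a two-finger parallel gripper is mounted at the origin on a cart in front of the work surface, level with it; the furniture and walls round the work are solid. World frame = base frame: x ahead of the robot, y to its left, z up, the work surface at z = 0. Lengths are in m, angles in rad, forces in N, time in s.
With the tool pointing down it reaches from about 0.35 to 0.975 m from the base axis. Payload 4.9 kg.
Tool frame: the origin (TCP) lies between the finger pads; the fingertips stand 19 mm ahead of it and the grasp point (between the pads) is the TCP; z points along the fingers, y is the line along which they close (so a half turn about z gives the same grasp; the last joint's range is limited). The gripper opens to 85 mm and grips with 20 to 120 N. Pads are 22 mm wide; open, the fingers measure 114 mm over their backs; the gripper's body (76 mm by 85 mm) begins 54 mm behind the grasp point. The pads swing forward as they close: fully open they stand 13 mm farther back than shut.
Start: joints at [-1.392, 0.053, 1.613, -0, 1.476, -0.119], TCP at [0.183, -0.597, 0.25] pointing down, gripper open.
Joint ranges: [-3.01, 3.01], [-1.01, 2.22], [0.06, 2.58], [-1.02, 4.17], [0.09, 2.62], [-3.14, 3.14]. Speed limits (rad/s): [2.57, 2.57, 3.14, 3.14, 3.14, 3.14].

## Interface

Orientations are given as a rotation vector (axis times angle).
In Python, from station import ctrl gives the robot as it stands. The module is installed in compiled form; this text tells all that it offers.
- The arm moves only by the tool servo_tool, never from a script. Its argument "increments" is a list that holds one entry, the list of rows, each a list of 5 numbers: the finger opening in cm, from 0 to 8.54, then the shift along the tool's x, y, z in cm, then the turn about the tool's z in degrees. A call has 1 to 5 rows; each row is the pose to reach, as a shift and turn from the pose commanded when the call began, along the tool's axes at that moment; what a row does not reach only later rows make up. A row lasts 1/10 s, in which the tool goes at most 50 mm and 8.59 degrees, less where a joint would pass 70% of its speed; a pose out of reach is approached as far as the arm can. A call with a gripper value outside its range is refused whole. The fingers move at their own pace and stop on an object; "newtons" is the grip in N (left out, the last holds). Time passes only in rows, so rows that repeat a pose let the fingers close. It gives the time, the measured TCP pose, the force, the opening and the grip force at its end, in the units of the state.
- ctrl.get_obs(): the state, without advancing time (a new reading comes with each control period).
- ctrl.get_image(name): name is "side" or "top"; returns a dict with "img" (384x512x3 uint8, red, green, blue), "fx", "fy", "cx", "cy" (pixels), "rvec" (rotation vector, rad) and "tvec" (3), from world to camera coordinates, as OpenCV has them. Camera axes: x right, y down, z forward; pixel columns grow to the right and rows downward; lengths in m; the calibration is good to about 2 mm. A picture is of the moment at which its call begins. There is no depth.
- ctrl.finish_job(): hands the job in; it is judged then, once.
The state is a dict: "t": time; "q": joint angles; "dq": joint speeds; "effort": joint torques, N m; "tool_pos": TCP position; "tool_rot": TCP orientation; "contact_force": force on the tool from outside, world axes, zero at the start; "wrist_torque": the same for the moment, N m; "opening": finger opening in m; "grip_force": force on a finger pad.
Only numpy, scipy, OpenCV 4.12 (cv2) and the standard library are available. Lean on these libraries where they do the work, as an engineer would, in place of code of your own. Each camera call takes 0.05 s, during which the arm holds its last target. There are 200 camera calls.

## Task

The lids of the four stoneware storage jars got mixed up after washing: each one lies on a jar that it does not fit. Put every lid on its own jar, seated fully home with the brim flat on the rim, and leave the jars standing where they are; the bare chopping board is free for laying a lid down meanwhile.

Things in the scene. Friction and masses are not known exactly. Their poses are not given: they have to be found in the camera images.
- jar_round: Large round jar, 126 mm across, off-white glazed stoneware, 95 mm tall, walls 6 mm, flat rim, empty, heavy, standing loose on the worktop. Mouth (inside) 114 mm across. Origin: centre of its underside; z up, so the rim is at z = 95 mm. 
- jar_square: Square jar, 120 x 120 mm with rounded corners, off-white glazed stoneware, 105 mm tall, walls 6 mm, flat rim, empty, heavy, standing loose on the worktop. Mouth (inside) 108 x 108 mm. Origin: centre of its underside; z up, so the rim is at z = 105 mm. Its x and y axes run along its sides.
- jar_oblong: Oblong jar, 70 mm (its x) by 150 mm (its y), off-white glazed stoneware, 85 mm tall, walls 6 mm, flat rim, empty, heavy, standing loose on the worktop. Mouth (inside) 58 x 138 mm. Origin: centre of its underside; z up, so the rim is at z = 85 mm. Its long side runs along its own y axis.
- jar_small: Small round jar, the narrowest and tallest, 98 mm across, off-white glazed stoneware, 110 mm tall, walls 6 mm, flat rim, empty, heavy, standing loose on the worktop. Mouth (inside) 86 mm across. Origin: centre of its underside; z up, so the rim is at z = 110 mm. 
- lid_round: Large round lid of the large round jar: brim 130 mm across, plug 102 mm across. Beech. Origin: centre of the plug's underside; plug to z = 14 mm (lower 9 mm tapered by 3 mm a side), brim 14 to 23 mm, round upright knob 28 mm wide from 23 to 49 mm. Starts unseated, plug resting on the rim of a wrong jar.
- lid_square: Square lid of the square jar: brim 124 x 124 mm, plug 96 x 96 mm, rounded corners. Beech. Origin: centre of the plug's underside; plug to z = 14 mm (lower 9 mm tapered by 3 mm a side), brim 14 to 23 mm, round upright knob 28 mm wide from 23 to 49 mm. Starts unseated, plug resting on the rim of a wrong jar. x and y run along its sides; fits in any quarter turn.
- lid_oblong: Oblong lid of the oblong jar: brim 74 mm (its x) by 154 mm (its y), plug 46 x 126 mm, rounded corners. Beech. Origin: centre of the plug's underside; plug to z = 14 mm (lower 9 mm tapered by 3 mm a side), brim 14 to 23 mm, round upright knob 28 mm wide from 23 to 49 mm. Starts unseated, plug resting on the rim of a wrong jar. Fits either way round.
- lid_small: Small round lid of the small round jar: brim 102 mm across, plug 74 mm across; can fall into the large round or the square jar. Beech. Origin: centre of the plug's underside; plug to z = 14 mm (lower 9 mm tapered by 3 mm a side), brim 14 to 23 mm, round upright knob 28 mm wide from 23 to 49 mm. Starts unseated, plug resting on the rim of a wrong jar.
- board: Bare wooden chopping board, 230 mm (its x) by 340 mm (its y) by 22 mm thick, lying flat and fixed on the worktop to the left of the jars, a free place to lay a lid. Origin: centre of its underside; its top is at z = 22 mm.
Not all that is in view belongs to the job. Leave any yellow look-alike of the lid_small alone.

How it is judged:
By the outcome, as a careful person would: the job done as asked, in the order asked, and still so for the second after the job is handed in, with the robot touching nothing.
It also fails if it takes over 136 s, if anything falls off the work surface, if the arm or the gripper's body presses on something with over 40 N, if the wrist force passes 120 N, or if a joint passes its speed limit or range.

## Working session

There is one attempt and no reset: what is moved stays moved. The work goes in short steps, Python scripts to look and compute and a tool call to move; the robot and the scene stay as the last step left them, time stands still between calls to the robot, and variables do not carry over. Pictures are saved under pics/ and viewed, at most 14 in all, crops included, and the job is handed in when it is done.

Besides the shell and the picture viewer there is one more tool, called after "Emit:" by a JSON object that holds its "method" and its "body". servo_tool: Moves the arm, as the interface text tells. Its arguments: {"type":"object","properties":{"increments":{"type":"array"},"newtons":{"type":"number"}},"required":["increments"]}

```bash
mkdir -p pics
cat > h.py <<'E'
import numpy as np, cv2
from station import ctrl
def shot(n,f=None):
    d=ctrl.get_image(n)
    if f: cv2.imwrite('pics/'+f,cv2.cvtColor(d['img'],cv2.COLOR_RGB2BGR))
    return d
def ray(d,u,v,z):
    R=cv2.Rodrigues(np.array(d['rvec'],float))[0]; t=np.array(d['tvec'],float).ravel()
    c=-R.T@t; r=R.T@np.array([(u-d['cx'])/d['fx'],(v-d['cy'])/d['fy'],1])
    return c+r*(z-c[2])/r[2]
def proj(d,p):
    K=np.array([[d['fx'],0,d['cx']],[0,d['fy'],d['cy']],[0,0,1.]])
    return cv2.projectPoints(np.array(p,float).reshape(-1,1,3),np.array(d['rvec'],float),np.array(d['tvec'],float),K,None)[0].reshape(-1,2)
E
python3 - <<'E'
from h import *
import pickle
D={}
for n in('top','side'):
    d=shot(n); D[n]=d
    cv2.imwrite(f'pics/{n}0.png',cv2.resize(cv2.cvtColor(d['img'],cv2.COLOR_RGB2BGR),(768,576),interpolation=cv2.INTER_CUBIC))
    R=cv2.Rodrigues(np.array(d['rvec'],float))[0]; print(n,-R.T@np.array(d['tvec']).ravel(),R[2],d['fx'])
pickle.dump(D,open('D0.pkl','wb'))
print(ctrl.get_obs())
E
```

```text
top [0.41217464 0.09770125 1.43670768] [ 0.05403807  0.01014108 -0.99848738] 456.41196680604133
side [0.10759225 0.90865706 0.62545317] [ 0.3574319  -0.77599826 -0.51968176] 348.19254873148145
{'t': 0.1, 'q': array([-1.39198355e+00,  5.32702228e-02,  1.61420425e+00, -1.56832688e-05,
        1.47604346e+00, -1.19039294e-01]), 'dq': array([-0.00058214, -0.00053244, -0.00312809, -0.00032252,  0.00015962,
        0.00056089]), 'effort': array([ 2.70145492e-04, -3.94903243e+01, -3.71363604e+01, -9.21930837e-05,
        3.91019668e-03, -2.02620248e-05]), 'tool_pos': array([ 0.18328991, -0.59693399,  0.24917032]), 'tool_rot': array([-3.10491535e+00, -4.65854257e-01,  1.14811808e-04]), 'contact_force': array([-0.425315  , -0.12604372, -0.15714843]), 'wrist_torque': array([ 0.00591986,  0.00091934, -0.07547035]), 'grip_force': 0.0, 'opening': 0.08567549636263007}
```

View pics/top0.png

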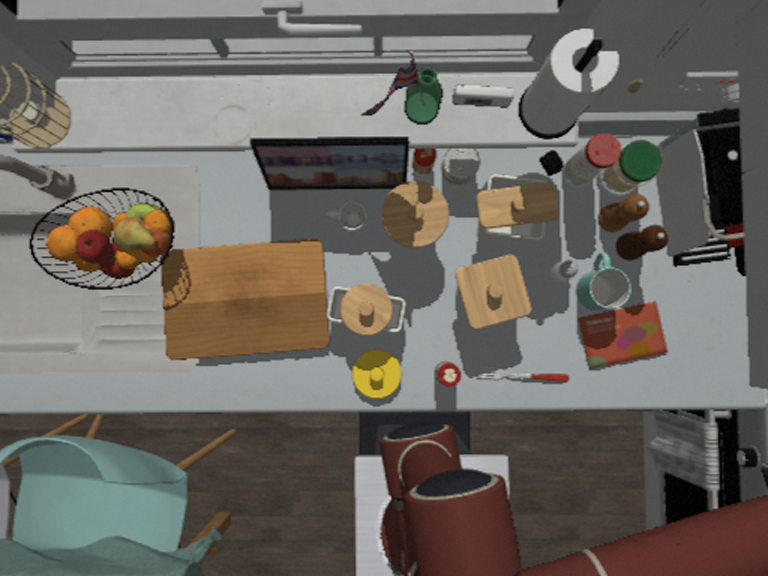

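View pics/side0.png

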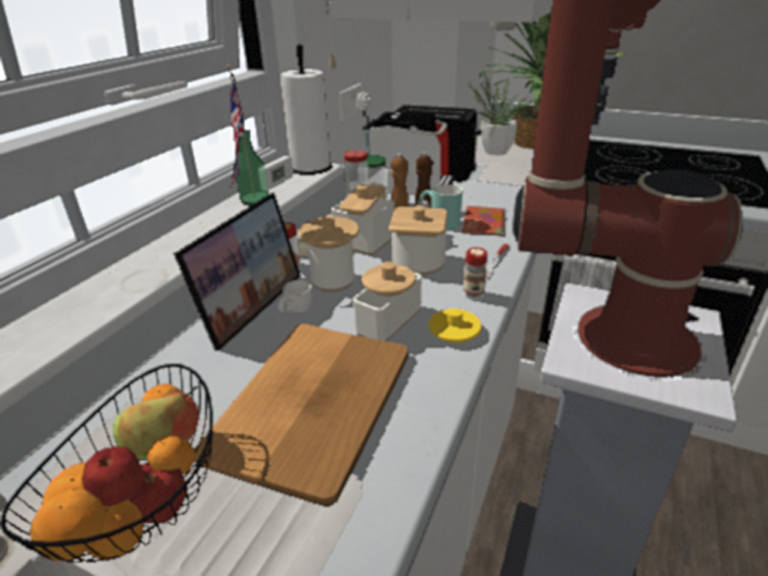

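The cameras show the small lid on the oblong jar (768-wide top view ~366,308), the round lid on the small jar (415,214), the oblong lid on the square jar (518,206) and the square lid on the round jar (493,292). The yellow decoy is at (377,375) and the board at (247,300). Plan: small → board, oblong → oblong jar, square → square jar, round → round jar, small → small jar.

```bash
cat >> h.py <<'E'
def mask(img,lo,hi): return cv2.inRange(cv2.cvtColor(img,cv2.COLOR_RGB2HSV),np.array(lo),np.array(hi))
def lid(d,u,v,z,w=48,lo=(8,50,70),hi=(22,190,255)):
    """beech blob near pixel; its contour cast on plane z -> world minAreaRect, circle"""
    m=mask(d['img'],lo,hi); k=np.zeros_like(m); k[int(v)-w:int(v)+w,int(u)-w:int(u)+w]=255
    m=cv2.morphologyEx(m&k,cv2.MORPH_CLOSE,np.ones((5,5))); m=cv2.morphologyEx(m,cv2.MORPH_OPEN,np.ones((3,3)))
    cs=cv2.findContours(m,cv2.RETR_EXTERNAL,cv2.CHAIN_APPROX_NONE)[0]
    c=max(cs,key=cv2.contourArea)[:,0]
    P=np.array([ray(d,a,b,z)[:2] for a,b in c])*1000
    return c,cv2.minAreaRect(P.astype(np.float32)),cv2.minEnclosingCircle(P.astype(np.float32))
def go(p,yaw=None,q=None):
    """increments from the present pose to world p (m), tool-down; yaw = world direction of tool y in deg (mod 180)"""
    o=ctrl.get_obs(); R=cv2.Rodrigues(o['tool_rot'])[0]; s=R.T@(np.array(p)-o['tool_pos'])*100
    y=np.degrees(np.arctan2(R[1,1],R[0,1])); t=0
    if yaw is not None: t=-((yaw-y+90)%180-90)
    print('t',round(o['t'],2),'pos',o['tool_pos'].round(4),'yaw',round(y,1),'q6',round(o['q'][5],2),'-> shift cm',s.round(2),'turn',round(t,1))
    return s,t
E
python3 - <<'E'
from h import *
import pickle
D=pickle.load(open('D0.pkl','rb')); d=D['top']; s=D['side']
o=d['img'].copy()
for n,u,v,z in(('small',244,205,.108),('round',277,143,.133),('oblong',345,137,.128),('square',329,195,.118)):
    c,r,e=lid(d,u,v,z); cv2.drawContours(o,[c[:,None]],-1,(255,0,0),1)
    print(n,'rect',np.round(r[0]),np.round(r[1]),round(r[2],1),'circ',np.round(e[0]),round(e[1]*2))
    print('  knob in side at',proj(s,[[r[0][0]/1e3,r[0][1]/1e3,z+.026]]).round()*1.5)
for u,v in((377,375),(247,300),(165,250),(325,240),(330,345),(170,360)): print('yel/board',ray(d,u/1.5,v/1.5,.022).round(3))
for u,v in((407,140),(405,188),(255,140),(272,187)): print('screen',ray(d,u/1.5,v/1.5,.1).round(3))
for u,v in((332,290),(405,298),(329,319),(402,331)): print('oblongjar',ray(d,u/1.5,v/1.5,.085).round(3))
cv2.imwrite('pics/c0.png',cv2.resize(cv2.cvtColor(o[80:260,200:400],cv2.COLOR_RGB2BGR),None,fx=4,fy=3.3))
E
```

```text
small rect [485. 238.] [ 67. 216.] 89.9 circ [485. 250.] 220
  knob in side at [[346.5 291. ]]
round rect [635.  35.] [127. 125.] 89.4 circ [636.  36.] 131
  knob in side at [[327.  217.5]]
oblong rect [ 651. -160.] [ 75. 155.] 6.6 circ [ 652. -159.] 160
  knob in side at [[361.5 187.5]]
square rect [ 486. -113.] [125. 125.] 14.7 circ [ 486. -113.] 162
  knob in side at [[417.  208.5]]
yel/board [0.321 0.113 0.022]
yel/board [0.478 0.381 0.022]
yel/board [0.584 0.552 0.022]
yel/board [0.601 0.218 0.022]
yel/board [0.383 0.209 0.022]
yel/board [0.355 0.54  0.022]
screen [0.788 0.048 0.1  ]
screen [0.692 0.053 0.1  ]
screen [0.792 0.35  0.1  ]
screen [0.697 0.316 0.1  ]
oblongjar [0.493 0.199 0.085]
oblongjar [0.476 0.055 0.085]
oblongjar [0.436 0.206 0.085]
oblongjar [0.411 0.062 0.085]
```

View pics/c0.png

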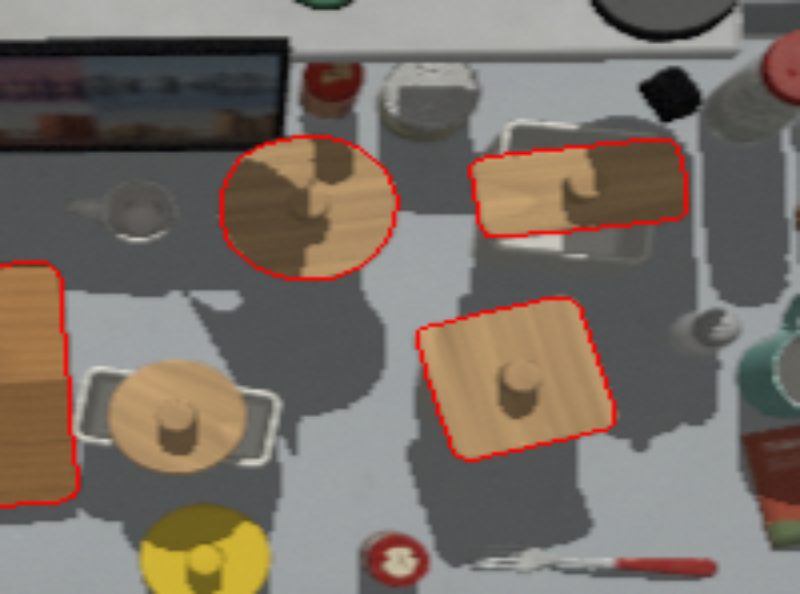

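All outlines match the given sizes except the small lid, whose blob ran into the board, so I'll narrow that window.

Run:
```python
from h import *
import pickle
D=pickle.load(open('D0.pkl','rb')); d=D['top']
c,r,e=lid(d,245,206,.108,w=25); print(np.round(r[0]),np.round(r[1]),np.round(e[0]),e[1]*2)
go([.45,.13,.3]); go([.45,.13,.131])
```

```text
[454. 132.] [99. 99.] [455. 132.] 103.02578735351562
t 0.1 pos [ 0.1833 -0.5969  0.2492] yaw -72.9 q6 -0.12 -> shift cm [ 46.83 -61.68  -4.95] turn 0
t 0.1 pos [ 0.1833 -0.5969  0.2492] yaw -72.9 q6 -0.12 -> shift cm [ 46.83 -61.64  11.94] turn 0
```

Emit:
{"method": "servo_tool", "body": {"increments": [[[8.5,3,-3.9,-1,4],[8.5,6,-7.8,-2,8],[8.5,9,-11.7,-3,12],[8.5,12,-15.6,-4,17],[8.5,15,-19.5,-5,17]]], "newtons": 60}}

```text
t: 0.6
tool_pos: [0.2694, -0.366, 0.2998]
tool_rot: [-3.141, 0.002, 0.0]
contact_force: [1.4, 0.0, 0.1]
opening: 0.0851
grip_force: 0.0
```

```bash
python3 -c "
from h import *
go([.455,.132,.25],-90)"
```

```text
t 0.6 pos [ 0.2694 -0.366   0.2998] yaw -90.1 q6 0.47 -> shift cm [ 18.51 -49.81   5.02] turn -0.1
```

Emit:
{"method": "servo_tool", "body": {"increments": [[[8.5,1.7,-4.6,0,0],[8.5,3.4,-9.2,0,0],[8.5,5.1,-13.8,0,0],[8.5,6.8,-18.4,0,0],[8.5,8.5,-23,0,0]]]}}

```text
t: 1.1
tool_pos: [0.3539, -0.136, 0.2998]
tool_rot: [3.141, 0.001, 0.001]
contact_force: [2.1, -0.5, 0.0]
opening: 0.0851
grip_force: 0.0
```

Emit:
{"method": "servo_tool", "body": {"increments": [[[8.5,1.7,-4.6,0,0],[8.5,3.4,-9.2,0,0],[8.5,5.1,-13.8,1,0],[8.5,6.8,-18.4,2,0],[8.5,8.5,-23,4,0]]]}}

```text
t: 1.6
tool_pos: [0.4385, 0.0919, 0.262]
tool_rot: [3.142, 0.003, 0.005]
contact_force: [1.1, -0.8, 0.2]
opening: 0.0852
grip_force: 0.0
```

```bash
python3 -c "
from h import *
go([.455,.132,.131],-90)
shot('top','t1.png');d=shot('side');print(proj(d,[.455,.132,.134])*1.5)
cv2.imwrite('pics/s1.png',cv2.resize(cv2.cvtColor(d['img'],cv2.COLOR_RGB2BGR)[100:300,150:400],None,fx=3,fy=3))"
```

```text
t 1.6 pos [0.4385 0.0919 0.262 ] yaw -89.9 q6 1.61 -> shift cm [ 1.62 -4.   13.11] turn 0.1
[[387.00218458 265.16890845]]
```

View pics/s1.png

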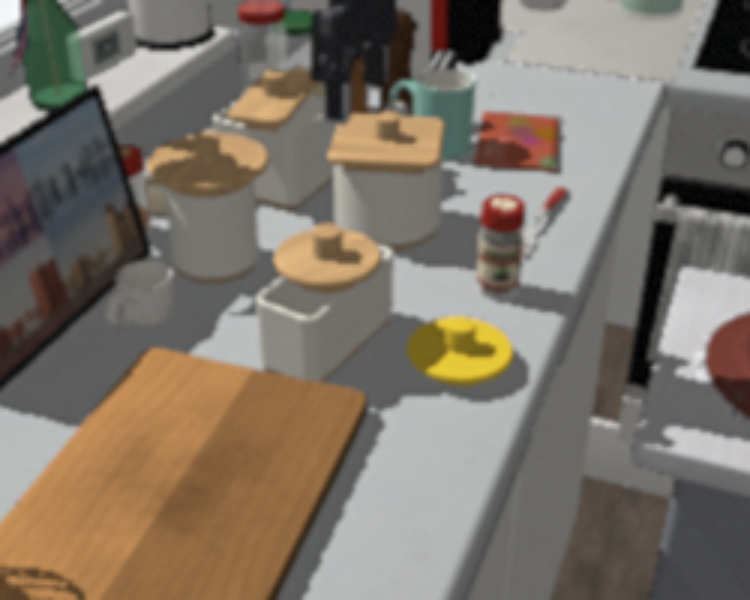

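The knob shows at crop (328,230) against a predicted (324,230), so the measured position holds. Descending to grasp.

Emit:
{"method": "servo_tool", "body": {"increments": [[[8.5,1.65,-4.0,2,0],[8.5,1.65,-4.0,6.5,0],[8.5,1.65,-4.0,11,0],[8.5,1.65,-4.0,13.1,0],[8.5,1.65,-4.0,13.1,0]]]}}

```text
t: 2.2
tool_pos: [0.451, 0.1285, 0.1259]
tool_rot: [3.14, 0.001, -0.014]
contact_force: [0.3, 0.2, -0.6]
opening: 0.085
grip_force: 0.0
```

Emit:
{"method": "servo_tool", "body": {"increments": [[[2,0,0,0,0],[2,0,0,0,0],[2,0,0,0,0],[2,0,0,0,0],[2,0,0,0,0]]]}}

```text
t: 2.7
tool_pos: [0.4554, 0.1297, 0.1321]
tool_rot: [-3.141, -0.002, -0.005]
contact_force: [-0.3, 0.9, 4.6]
opening: 0.0259
grip_force: 58.8
```

Emit:
{"method": "servo_tool", "body": {"increments": [[[2,0,0,-3,0],[2,0,0,-6,0],[2,0,-4,-6,0],[2,-0.5,-8,-6,0],[2,-1,-12.5,-5,0]]]}}

```text
t: 3.2
tool_pos: [0.4449, 0.2558, 0.1819]
tool_rot: [-3.141, 0.001, -0.006]
contact_force: [1.4, 0.9, -1.2]
opening: 0.0264
grip_force: 59.7
```

Emit:
{"method": "servo_tool", "body": {"increments": [[[2,0,-4,2,0],[2,0,-8,5,0],[2,0,-11,8,0],[2,0,-12,10,0],[2,0,-12,10.5,0]]]}}

```text
t: 3.7
tool_pos: [0.4414, 0.3744, 0.0714]
tool_rot: [3.138, 0.005, -0.009]
contact_force: [-0.2, -0.9, -2.4]
opening: 0.0258
grip_force: 59.7
```

```bash
python3 -c "
from h import *
go([.445,.37,.070],-90); o=ctrl.get_obs();print(o['opening'],o['contact_force'])"
```

```text
t 3.7 pos [0.4414 0.3744 0.0714] yaw -89.8 q6 2.14 -> shift cm [0.36 0.44 0.14] turn 0.2
0.0258152948425789 [-0.17842478 -0.91625772 -2.35806043]
```

Emit:
{"method": "servo_tool", "body": {"increments": [[[2,0,0,0.3,0],[2,0,0,0.7,0],[2,0,0,0.7,0],[5,0,0,0.7,0],[6,0,0,0.7,0]]]}}

```text
t: 4.2
tool_pos: [0.4448, 0.3745, 0.0695]
tool_rot: [-3.14, -0.001, -0.003]
contact_force: [-0.2, -0.3, 0.8]
opening: 0.0541
grip_force: 0.0
```

Emit:
{"method": "servo_tool", "body": {"increments": [[[8.5,0,0,0,0],[8.5,0,0,-1,0],[8.5,0,0,-6,0],[8.5,0,0,-11,0],[8.5,0,0,-16,0]]]}}

```text
t: 4.7
tool_pos: [0.4436, 0.3743, 0.2307]
tool_rot: [-3.142, -0.002, -0.0]
contact_force: [1.8, 0.2, -0.2]
opening: 0.0852
grip_force: 0.0
```

Run:
```python
from h import *
go([.651,-.16,.25],-90)
d=shot('top'); im=d['img']
cv2.imwrite('pics/t2.png',cv2.resize(cv2.cvtColor(im,cv2.COLOR_RGB2BGR)[100:270,110:400],None,fx=2.7,fy=2.7,interpolation=cv2.INTER_CUBIC))
```

```text
t 4.7 pos [0.4436 0.3743 0.2307] yaw -89.9 q6 2.14 -> shift cm [20.68 53.46 -1.93] turn 0.1
```

View pics/t2.png

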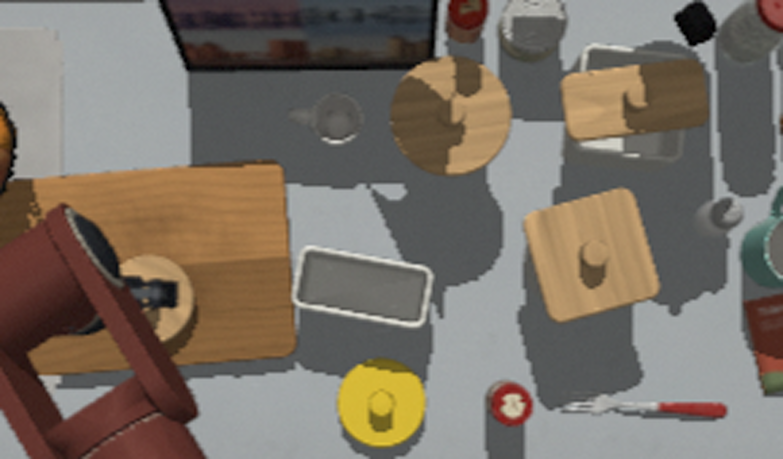

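The small lid lies on the board, and the oblong jar's bright rim is clear at about (364,287) in the crop. I'll fit that rim.

```bash
cat >> h.py <<'E'
def rim(d,p,z,r,thr=(200,210,220)):
    """bright rim pixels within r (m) of p on plane z: minAreaRect and circle in mm, per threshold"""
    for T in thr:
        m=(d['img'].min(2)>T).astype(np.uint8)
        n,L,S,C=cv2.connectedComponentsWithStats(m,connectivity=8)
        P=[]
        for v,u in zip(*np.nonzero(m)):
            w=ray(d,u,v,z)
            if np.hypot(w[0]-p[0],w[1]-p[1])<r: P.append(w[:2]*1000)
        P=np.array(P,np.float32)
        if len(P)<20: print(T,len(P)); continue
        a=cv2.minAreaRect(P); e=cv2.minEnclosingCircle(P)
        print(T,len(P),'rect',np.round(a[0],1),np.round(a[1]),round(a[2],1),'circ',np.round(e[0],1),round(e[1]*2),'mean',P.mean(0).round(1))
E
python3 - <<'E'
from h import *
d=shot('top')
rim(d,(.454,.132),.085,.09,(190,200,205,210,220))
E
```

```text
190 99 rect [456.4 133.1] [144.  67.] 79.3 circ [456.4 132.9] 151 mean [455.5 131.6]
200 54 rect [456.4 132.8] [137.  66.] 79.3 circ [457.9 132.6] 150 mean [455.9 129.3]
205 38 rect [457.1 136.9] [129.  66.] 79.3 circ [456.5 137. ] 144 mean [461.6 132.1]
210 17
220 1
```

Emit:
{"method": "servo_tool", "body": {"increments": [[[8.5,1.8,4.6,-1,0],[8.5,3.6,9.2,-2,0],[8.5,5.4,13.8,-2,0],[8.5,7.2,18.4,-2,0],[8.5,9,23,-2,0]]]}}

```text
t: 5.3
tool_pos: [0.5345, 0.1428, 0.2489]
tool_rot: [-3.141, -0.002, -0.002]
contact_force: [0.8, -0.8, 0.2]
opening: 0.0848
grip_force: 0.0
```

Emit:
{"method": "servo_tool", "body": {"increments": [[[8.5,1.8,4.6,0,0],[8.5,3.6,9.2,0,0],[8.5,5.4,13.8,0,0],[8.5,7.2,18.4,0,0],[8.5,9,23,0,0]]]}}

```text
t: 5.8
tool_pos: [0.6248, -0.0873, 0.2486]
tool_rot: [-3.142, -0.001, -0.001]
contact_force: [0.8, 0.9, 0.1]
opening: 0.085
grip_force: 0.0
```

Emit:
{"method": "servo_tool", "body": {"increments": [[[8.5,1.35,3.7,0,0],[8.5,2.7,7.4,0,0],[8.5,2.7,7.4,2,0],[8.5,2.7,7.4,4,0],[8.5,2.7,7.4,4,0]]]}}

```text
t: 6.3
tool_pos: [0.6496, -0.1591, 0.2043]
tool_rot: [-3.139, -0.001, 0.01]
contact_force: [-0.4, -0.0, -0.7]
opening: 0.0849
grip_force: 0.0
```

```bash
python3 -c "
from h import *
go([.651,-.16,.150],-90); d=shot('side')
p=proj(d,[.651,-.16,.154])[0];print((p-[190,70])*5)
cv2.imwrite('pics/s2.png',cv2.resize(cv2.cvtColor(d['img'],cv2.COLOR_RGB2BGR)[70:190,190:340],None,fx=5,fy=5))"
```

```text
t 6.3 pos [ 0.6496 -0.1591  0.2043] yaw -90.0 q6 1.22 -> shift cm [0.17 0.11 5.43] turn 0.0
[253.33477217 273.6975363 ]
```

View pics/s2.png

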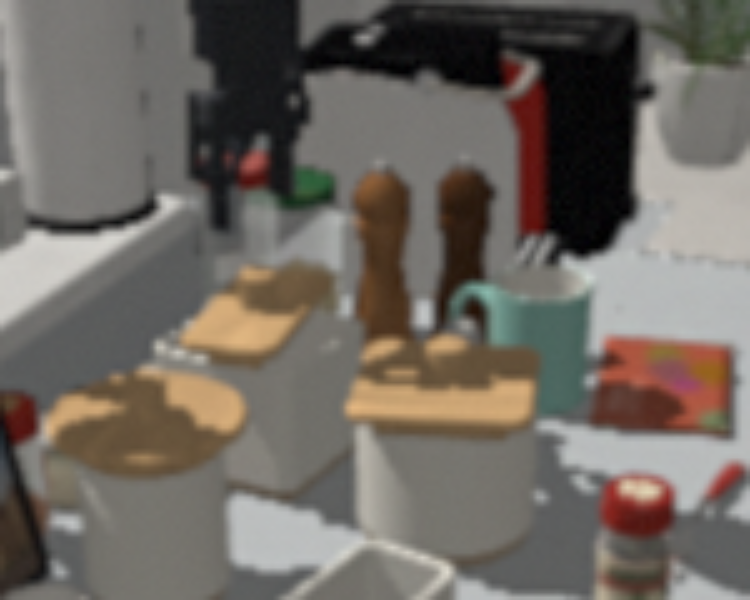

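Emit:
{"method": "servo_tool", "body": {"increments": [[[8.5,0.1,0.1,2,0],[8.5,0.1,0.1,4,0],[8.5,0.1,0.1,5.2,0],[8.5,0.1,0.1,5.6,0],[7,0.1,0.1,5.6,0]]]}}

```text
t: 6.85
tool_pos: [0.6525, -0.16, 0.1525]
tool_rot: [-3.142, -0.002, 0.0]
contact_force: [-1.1, 0.7, -0.0]
opening: 0.0727
grip_force: 0.0
```

Emit:
{"method": "servo_tool", "body": {"increments": [[[2,0,0,0,0],[2,0,0,0,0],[2,0,0,0,0],[2,0,0,0,0],[2,0,0,0,0]]]}}

```text
t: 7.35
tool_pos: [0.6533, -0.1606, 0.1538]
tool_rot: [3.141, 0.002, 0.004]
contact_force: [0.2, 0.4, 3.9]
opening: 0.0258
grip_force: 59.3
```

Emit:
{"method": "servo_tool", "body": {"increments": [[[2,0,0,-3,0],[2,0,0,-7,0],[2,0,0,-9,0],[2,-2,-3,-9,0],[2,-4,-6,-9,0]]]}}

```text
t: 7.85
tool_pos: [0.6121, -0.1002, 0.2426]
tool_rot: [-3.141, 0.001, -0.001]
contact_force: [0.2, 0.4, -1.8]
opening: 0.0259
grip_force: 59.2
```

Emit:
{"method": "servo_tool", "body": {"increments": [[[2,-2.6,-3.9,0,4],[2,-5.2,-7.8,0,8],[2,-7.8,-11.7,0,12],[2,-10.4,-15.6,0,16],[2,-13,-19,0,17.3]]]}}

```text
t: 8.35
tool_pos: [0.4803, 0.0911, 0.2412]
tool_rot: [-3.106, 0.473, 0.003]
contact_force: [0.9, 0.6, -1.3]
opening: 0.0256
grip_force: 59.3
```

Emit:
{"method": "servo_tool", "body": {"increments": [[[2,0,0,0,0],[2,0,0,0,0]]]}}

```text
t: 8.55
tool_pos: [0.4814, 0.0902, 0.2416]
tool_rot: [3.106, -0.468, -0.001]
contact_force: [0.0, -0.4, -1.1]
opening: 0.0257
grip_force: 59.3
```

Run:
```python
from h import *
go([.456,.133,.122],-107.3)
d=shot('top'); o=d['img']
cv2.imwrite('pics/t3.png',cv2.resize(cv2.cvtColor(o,cv2.COLOR_RGB2BGR)[80:270,180:400],None,fx=3.5,fy=3.1,interpolation=cv2.INTER_CUBIC))
rim(d,(.651,-.160),.105,.1,(170,180,190,200,210))
```

```text
t 8.55 pos [0.4814 0.0902 0.2416] yaw -107.1 q6 1.9 -> shift cm [-3.68 -3.35 11.96] turn 0.2
170 148 rect [ 656.2 -134. ] [ 64. 121.] 89.0 circ [ 654.6 -138.4] 131 mean [ 632.9 -127.5]
180 126 rect [ 656.1 -133.7] [ 64. 121.] 89.4 circ [ 656.  -142.8] 130 mean [ 627.7 -128.8]
190 88 rect [ 655.8 -133.8] [123.  59.] 1.8 circ [ 656.  -142.8] 130 mean [ 626.8 -129.3]
200 10
210 3
```

View pics/t3.png

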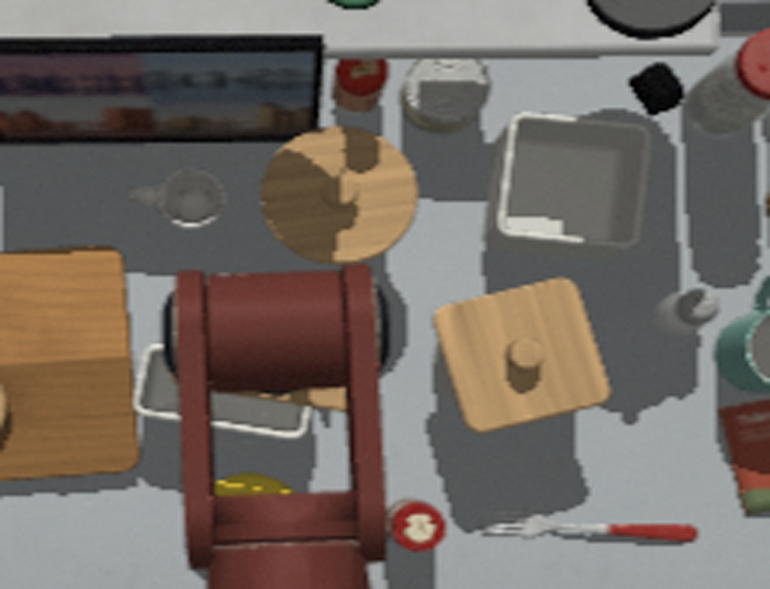

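The square jar is now bare, with outer corners in the crop near (507,113), (648,128), (638,248) and (498,238). The lid is in hand, next to the oblong jar.

Emit:
{"method": "servo_tool", "body": {"increments": [[[2,-1.8,-1.7,2,0],[2,-3.7,-3.35,4,0],[2,-3.7,-3.35,6.5,0],[2,-3.7,-3.35,7.5,0],[2,-3.7,-3.35,7.5,0]]]}}

```text
t: 9.1
tool_pos: [0.4561, 0.1316, 0.1652]
tool_rot: [3.104, -0.473, -0.006]
contact_force: [-0.2, -0.4, -1.3]
opening: 0.0257
grip_force: 59.4
```

Run:
```python
from h import *
go([.456,.133,.122],-107.3); d=shot('side'); o=d['img'].copy()
# expected lid brim corners (from TCP) and jar rim corners
def rect(c,w,l,a,z):
    a=np.radians(a); e=np.array([np.cos(a),np.sin(a)]); f=np.array([-e[1],e[0]])
    return [[*(np.array(c)+i*w/2*f+j*l/2*e),z] for i,j in((1,1),(1,-1),(-1,-1),(-1,1))]
t=ctrl.get_obs()['tool_pos']
for R,col in((rect((.456,.133),.07,.15,79.3,.085),(255,0,0)),(rect(t[:2],.074,.154,79.3,t[2]-.0488+.023),(0,0,255))):
    cv2.polylines(o,[proj(d,R).round().astype(int)],True,col,1)
cv2.imwrite('pics/s3.png',cv2.resize(cv2.cvtColor(o,cv2.COLOR_RGB2BGR)[110:250,180:340],None,fx=4.2,fy=4.2,interpolation=cv2.INTER_NEAREST))
d=shot('top')
P=[ray(d,180+u/3.5,80+v/3.1,.105)[:2] for u,v in((507,113),(648,128),(638,248),(498,238))]
P=np.array(P)*1000; print(P.round(),P.mean(0)); r=cv2.minAreaRect(P.astype(np.float32)); print(r)
```

```text
t 9.1 pos [0.4561 0.1316 0.1652] yaw -107.3 q6 2.0 -> shift cm [-0.04 -0.14  4.32] turn -0.0
[[ 716. -108.]
 [ 700. -226.]
 [ 586. -215.]
 [ 596.  -99.]] [ 649.49970332 -162.188259  ]
((650.7337036132812, -162.07037353515625), (118.93353271484375, 119.74886322021484), 84.76089477539062)
```

View pics/s3.png

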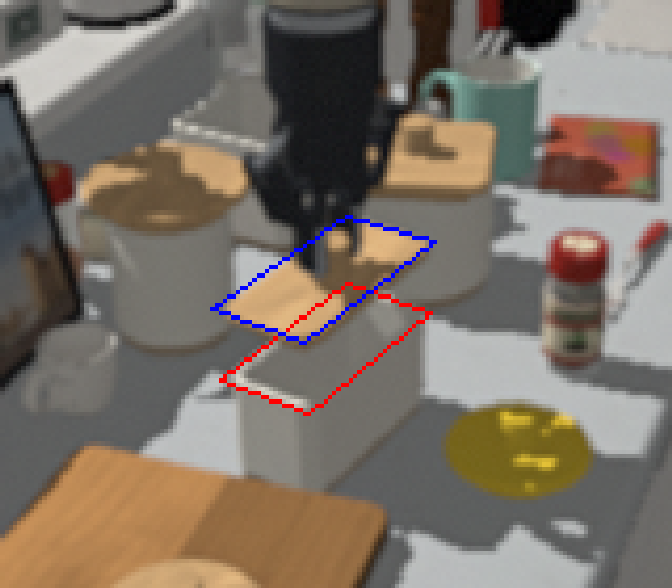

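Lid and jar line up within a few mm in the side view: both overlays are offset the same way. Lowering.

Emit:
{"method": "servo_tool", "body": {"increments": [[[2,0,-0.1,1,0],[2,0,-0.1,2,0],[2,0,-0.1,3,0],[2,0,-0.1,3.8,0],[2,0,-0.1,4.4,0]]]}}

```text
t: 9.7
tool_pos: [0.4566, 0.1334, 0.122]
tool_rot: [3.106, -0.471, -0.002]
contact_force: [0.6, -0.3, -1.0]
opening: 0.026
grip_force: 59.4
```

Emit:
{"method": "servo_tool", "body": {"increments": [[[2,0,0,0.3,0],[2,0,0,0.6,0],[2,0,0,0.6,0]]]}}

```text
t: 10.0
tool_pos: [0.4582, 0.1334, 0.1197]
tool_rot: [3.106, -0.47, 0.003]
contact_force: [-5.3, -1.4, 7.5]
opening: 0.0258
grip_force: 60.4
```

Emit:
{"method": "servo_tool", "body": {"increments": [[[5,0,0,0,0],[8.5,0,0,0,0],[8.5,0,0,0,0],[8.5,0,0,-2,0],[8.5,0,0,-6,0]]]}}

```text
t: 10.5
tool_pos: [0.4544, 0.1331, 0.1738]
tool_rot: [3.104, -0.47, -0.013]
contact_force: [0.6, 0.4, -0.0]
opening: 0.085
grip_force: 0.0
```

Emit:
{"method": "servo_tool", "body": {"increments": [[[8.5,0,0,-3,-6],[8.5,0,0,-5,-12],[8.5,0,0,-6,-17.3],[8.5,0,0,-6,-17.3]]]}}

```text
t: 10.9
tool_pos: [0.4581, 0.1336, 0.2393]
tool_rot: [-3.141, -0.001, -0.006]
contact_force: [0.2, 1.0, -0.9]
opening: 0.0851
grip_force: 0.0
```

```bash
python3 -c "
from h import *
go([.486,-.113,.140],-90)"
```

```text
t 10.9 pos [0.4581 0.1336 0.2393] yaw -89.9 q6 1.7 -> shift cm [ 2.73 24.67  9.93] turn 0.1
```

Emit:
{"method": "servo_tool", "body": {"increments": [[[8.5,0.6,4.9,0,0],[8.5,1.1,9.8,0,0],[8.5,1.6,14.7,0,0],[8.5,2.2,19.6,0,0],[8.5,2.7,24.6,0,0]]]}}

```text
t: 11.4
tool_pos: [0.4837, -0.1139, 0.2359]
tool_rot: [-3.141, 0.002, 0.002]
contact_force: [0.8, 0.9, -0.2]
opening: 0.0851
grip_force: 0.0
```

Emit:
{"method": "servo_tool", "body": {"increments": [[[8.5,0,0,2,0],[8.5,0,0,5,0],[8.5,0,0,7.5,0],[8.5,0,0,7.5,0],[8.5,0,0,7.5,0]]]}}

```text
t: 11.9
tool_pos: [0.4838, -0.112, 0.1614]
tool_rot: [-3.141, -0.0, 0.003]
contact_force: [0.3, 0.0, 1.4]
opening: 0.0845
grip_force: 0.0
```

```bash
python3 -c "
from h import *
go([.486,-.113,.140],-90); d=shot('side');o=d['img'].copy()
a=np.radians(14.7+np.array([45,135,225,315]))
for z in(.118,.109): cv2.polylines(o,[proj(d,[[.486+.0877*np.cos(t),-.113+.0877*np.sin(t),z] for t in a]).round().astype(int)],True,(255,0,0) if z>.11 else (0,0,255),1)
cv2.imwrite('pics/s4.png',cv2.resize(cv2.cvtColor(o,cv2.COLOR_RGB2BGR)[90:210,200:340],None,fx=5,fy=5,interpolation=cv2.INTER_NEAREST))"
```

```text
t 11.9 pos [ 0.4838 -0.112   0.1614] yaw -90.0 q6 1.19 -> shift cm [0.23 0.1  2.14] turn 0.0
```

View pics/s4.png

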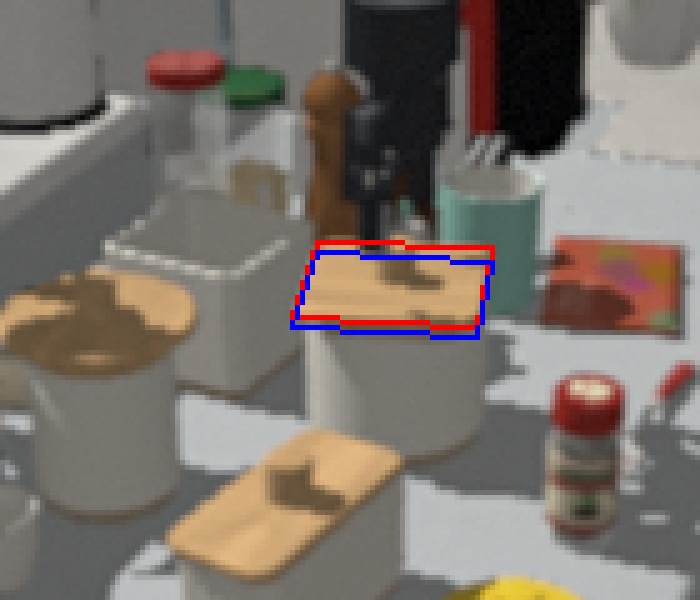

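The oblong lid is flat on its jar. The square lid's top matches the 0.118 m overlay, so I'll grasp it.

Emit:
{"method": "servo_tool", "body": {"increments": [[[8.5,0.2,0.1,1,0],[8.5,0.2,0.1,2,0],[8.5,0.2,0.1,2.1,0],[6,0.2,0.1,2.1,0],[2,0.2,0.1,2.1,0]]]}}

```text
t: 12.45
tool_pos: [0.4865, -0.1133, 0.1415]
tool_rot: [3.141, 0.002, 0.001]
contact_force: [0.4, -0.6, -0.3]
opening: 0.0586
grip_force: 0.0
```

Emit:
{"method": "servo_tool", "body": {"increments": [[[2,0,0,0,0],[2,0,0,0,0],[2,0,0,0,0],[2,0,0,0,0]]]}}

```text
t: 12.85
tool_pos: [0.4868, -0.1135, 0.142]
tool_rot: [3.141, 0.002, 0.002]
contact_force: [-0.9, -0.5, 3.2]
opening: 0.0258
grip_force: 59.3
```

Emit:
{"method": "servo_tool", "body": {"increments": [[[2,0,0,-2.5,0],[2,0,0,-6,0],[2,2,0.6,-8,4],[2,6,1.8,-8,8],[2,10,3,-8,12]]]}}

```text
t: 13.35
tool_pos: [0.5875, -0.1433, 0.2218]
tool_rot: [3.124, -0.331, 0.002]
contact_force: [0.6, -0.8, -1.4]
opening: 0.0258
grip_force: 59.2
```

```bash
python3 -c "
from h import *
go([.65,-.162,.165],-110)"
```

```text
t 13.35 pos [ 0.5875 -0.1433  0.2218] yaw -102.1 q6 1.42 -> shift cm [6.49 0.52 5.69] turn 7.9
```

Emit:
{"method": "servo_tool", "body": {"increments": [[[2,3,0.2,0,4],[2,6.4,0.5,2,7.9],[2,6.4,0.5,4,7.9],[2,6.4,0.5,4.5,7.9],[2,6.4,0.5,4.5,7.9]]]}}

```text
t: 13.85
tool_pos: [0.6465, -0.1607, 0.1737]
tool_rot: [-3.094, 0.541, 0.007]
contact_force: [1.0, 0.6, -1.9]
opening: 0.0262
grip_force: 59.3
```

Run:
```python
from h import *
go([.65,-.162,.138],-110); d=shot('side'); o=d['img'].copy(); t=ctrl.get_obs()['tool_pos']
def sq(c,h,a0,z): return [[c[0]+h*np.cos(a),c[1]+h*np.sin(a),z] for a in np.radians(a0+np.array([45,135,225,315]))]
cv2.polylines(o,[proj(d,sq((.65,-.162),.0849,84.8,.105)).round().astype(int)],True,(255,0,0),1)
cv2.polylines(o,[proj(d,sq(t,.0877,84.8,t[2]-.024)).round().astype(int)],True,(0,0,255),1)
cv2.imwrite('pics/s5.png',cv2.resize(cv2.cvtColor(o,cv2.COLOR_RGB2BGR)[90:210,170:310],None,fx=5,fy=5,interpolation=cv2.INTER_NEAREST))
d=shot('top'); cv2.imwrite('pics/t5.png',cv2.resize(cv2.cvtColor(d['img'],cv2.COLOR_RGB2BGR)[80:270,180:400],None,fx=3.5,fy=3.1,interpolation=cv2.INTER_CUBIC))
```

```text
t 13.85 pos [ 0.6465 -0.1607  0.1737] yaw -109.8 q6 1.56 -> shift cm [0.39 0.01 3.57] turn 0.2
```

View pics/s5.png

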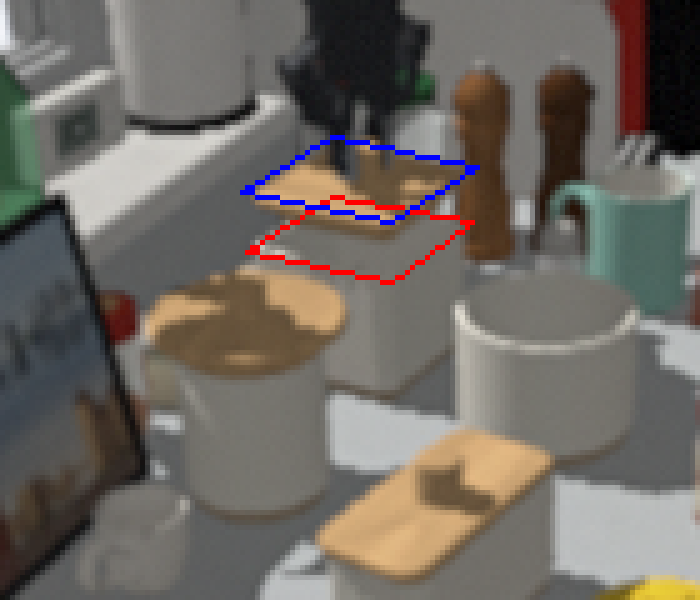

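View pics/t5.png

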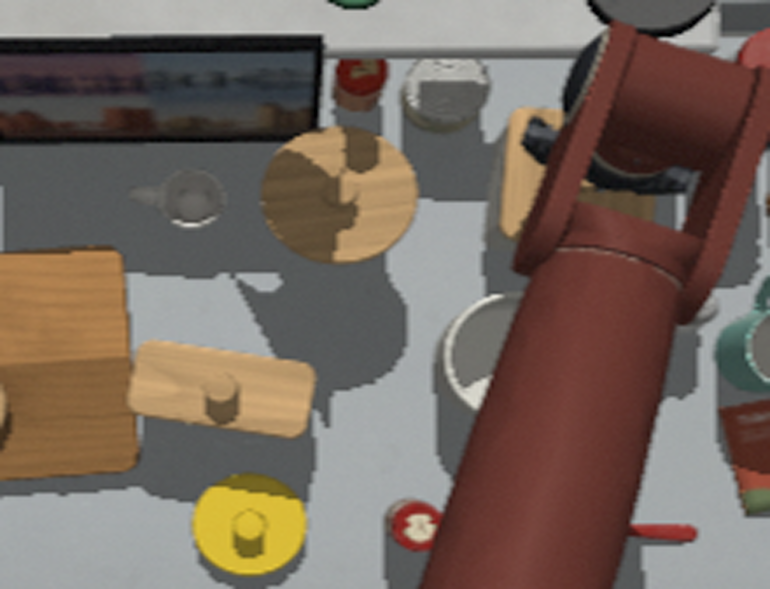

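Lid and jar line up in the side view, and the round jar is now bare (seen at ~(545,370) in the side crop). Lowering.

Emit:
{"method": "servo_tool", "body": {"increments": [[[2,0.2,0,0.5,0],[2,0.2,0,1.3,0],[2,0.2,0,2.1,0],[2,0.2,0,2.8,0],[2,0.2,0,3.3,0]]]}}

```text
t: 14.45
tool_pos: [0.6493, -0.1617, 0.1419]
tool_rot: [-3.094, 0.541, 0.002]
contact_force: [0.3, -0.5, -2.4]
opening: 0.0262
grip_force: 59.3
```

Emit:
{"method": "servo_tool", "body": {"increments": [[[2,0,0,0.4,0],[2,0,0,0.6,0],[2,0,0,0.6,0]]]}}

```text
t: 14.75
tool_pos: [0.6502, -0.162, 0.1381]
tool_rot: [3.094, -0.541, 0.001]
contact_force: [-1.3, 0.6, 0.1]
opening: 0.0259
grip_force: 59.7
```

Seated at 0.138 as expected. Release, rise, and turn back.

Emit:
{"method": "servo_tool", "body": {"increments": [[[4,0,0,0.1,0],[8.5,0,0,0,0],[8.5,0,0,0,0],[8.5,0,0,-2,0],[8.5,0,0,-6,0]]]}}

```text
t: 15.25
tool_pos: [0.6475, -0.1611, 0.1931]
tool_rot: [-3.093, 0.541, 0.013]
contact_force: [1.1, 0.0, -0.8]
opening: 0.0849
grip_force: 0.0
```

Emit:
{"method": "servo_tool", "body": {"increments": [[[8.5,0,0,-3,-7],[8.5,0,0,-4,-14],[8.5,0,0,-4,-20],[8.5,-1,-4,-4,-20],[8.5,-2,-8,-4,-20]]]}}

```text
t: 15.75
tool_pos: [0.6584, -0.08, 0.2376]
tool_rot: [3.142, 0.0, 0.002]
contact_force: [1.2, 0.8, 0.8]
opening: 0.0848
grip_force: 0.0
```

Run:
```python
from h import *
go([.635,.035,.155],-90); d=shot('top')
import pickle; pickle.dump(d,open('D6.pkl','wb'))
rim(d,(.486,-.113),.095,.08,(160,170,180,190,200))
c,r,e=lid(d,345,137,.119,w=40); print(r,e)
```

```text
t 15.75 pos [ 0.6584 -0.08    0.2376] yaw -90.0 q6 1.34 -> shift cm [ -2.34 -11.5    8.26] turn 0.0
160 48 rect [ 465.  -170.3] [12. 79.] 88.8 circ [ 465.1 -168.9] 80 mean [ 461.8 -170.3]
170 19
180 13
190 6
200 3
((649.1657104492188, -137.39744567871094), (81.28317260742188, 58.696189880371094), 89.01473236083984) ((653.380859375, -138.1977996826172), 45.67340850830078)
```

Emit:
{"method": "servo_tool", "body": {"increments": [[[8.5,-0.8,-4,0,0],[8.5,-1.6,-8,0,0],[8.5,-2.3,-11.5,1,0],[8.5,-2.3,-11.5,4,0],[8.5,-2.3,-11.5,6,0]]]}}

```text
t: 16.3
tool_pos: [0.6344, 0.0364, 0.1762]
tool_rot: [3.141, 0.008, 0.0]
contact_force: [-0.1, -1.0, -0.5]
opening: 0.0849
grip_force: 0.0
```

Run:
```python
from h import *
go([.635,.035,.155],-90); d=shot('top')
rim(d,(.486,-.113),.095,.075,(150,160,170,180,190,200))
c,r,e=lid(d,345,137,.119,w=40); print(r,e)
cv2.imwrite('pics/t7.png',cv2.resize(cv2.cvtColor(d['img'],cv2.COLOR_RGB2BGR)[80:270,180:400],None,fx=3.5,fy=3.1,interpolation=cv2.INTER_CUBIC))
```

```text
t 16.3 pos [0.6344 0.0364 0.1762] yaw -89.7 q6 1.51 -> shift cm [0.06 0.14 2.12] turn 0.3
150 568 rect [ 487.1 -108.7] [137. 123.] 81.8 circ [ 487.7 -114.9] 149 mean [ 472.4 -107.4]
160 502 rect [ 487.  -108.8] [136. 123.] 81.2 circ [ 487.7 -114.9] 149 mean [ 471.2 -107.7]
170 387 rect [ 486.2 -115. ] [117. 121.] 89.1 circ [ 487.  -114.3] 125 mean [ 462.2 -109.4]
180 345 rect [ 486.2 -115. ] [117. 121.] 89.1 circ [ 486.4 -113.8] 123 mean [ 459.2 -108.6]
190 289 rect [ 486.2 -115. ] [117. 121.] 89.1 circ [ 486.3 -113.4] 122 mean [ 455.7 -107.8]
200 48 rect [ 485.9 -119.8] [ 90. 120.] 79.6 circ [ 486.6 -113.8] 122 mean [ 464.1 -112.8]
((647.9668579101562, -157.39114379882812), (124.60198974609375, 124.25218200683594), 85.29295349121094) ((649.1127319335938, -157.27662658691406), 81.07422637939453)
```

View pics/t7.png

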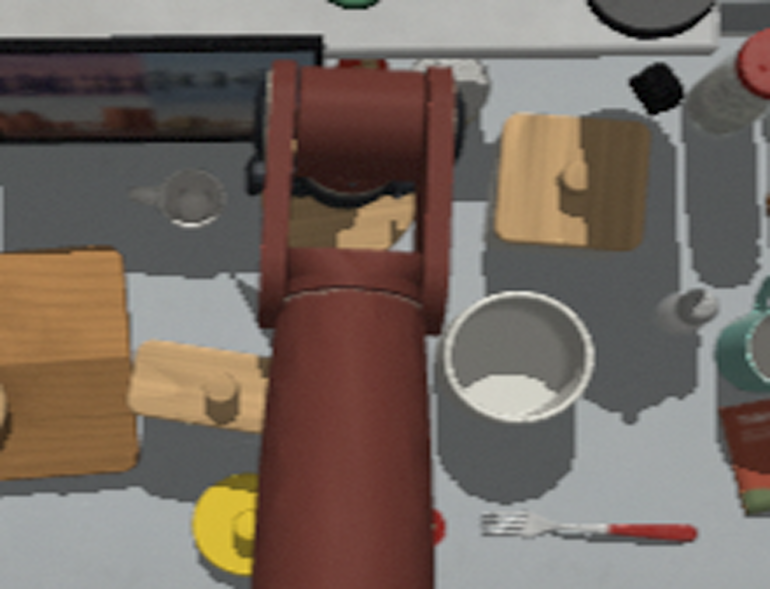

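The round jar rim is a clean circle at (486,-114) mm, and the square lid sits square on its jar. Grasping the round lid.

Emit:
{"method": "servo_tool", "body": {"increments": [[[8.5,0,0.1,0.8,0],[8.5,0,0.1,1.7,0],[8.5,0,0.1,2.2,0],[6,0,0.1,2.2,0],[2,0,0.1,2.2,0]]]}}

```text
t: 16.85
tool_pos: [0.6353, 0.0338, 0.1559]
tool_rot: [3.142, 0.004, 0.002]
contact_force: [0.2, -0.0, 0.8]
opening: 0.0586
grip_force: 0.0
```

Emit:
{"method": "servo_tool", "body": {"increments": [[[2,0,0,0,0],[2,0,0,0,0],[2,0,0,0,0],[2,0,0,0,0]]]}}

```text
t: 17.25
tool_pos: [0.6354, 0.034, 0.1562]
tool_rot: [3.141, 0.005, 0.003]
contact_force: [-0.3, 0.2, 3.2]
opening: 0.0259
grip_force: 59.5
```

Emit:
{"method": "servo_tool", "body": {"increments": [[[2,0,0,-2.5,0],[2,0,0,-6,0],[2,-2,2,-8,0],[2,-5,5,-8,0],[2,-8,8,-8,0]]]}}

```text
t: 17.75
tool_pos: [0.5544, -0.0467, 0.2359]
tool_rot: [3.141, 0.007, 0.002]
contact_force: [0.5, -1.0, -1.8]
opening: 0.0262
grip_force: 59.3
```

Emit:
{"method": "servo_tool", "body": {"increments": [[[2,-3,3,0,0],[2,-6.9,6.8,1,0],[2,-6.9,6.8,4,0],[2,-6.9,6.8,5.5,0],[2,-6.9,6.8,5.5,0]]]}}

```text
t: 18.25
tool_pos: [0.4844, -0.1134, 0.1768]
tool_rot: [-3.139, -0.004, 0.01]
contact_force: [-0.3, 0.0, -1.8]
opening: 0.0262
grip_force: 59.4
```

Run:
```python
from h import *
go([.486,-.114,.127],-90); d=shot('top')
rim(d,(.635,.035),.110,.065,(150,160,170,180,190,200))
s=shot('side'); rim(s,(.635,.035),.110,.056,(160,180,190,200))
o=s['img'].copy(); t=ctrl.get_obs()['tool_pos']
C=lambda c,r,z:[[c[0]+r*np.cos(a),c[1]+r*np.sin(a),z] for a in np.linspace(0,6.28,40)]
for c,r,z in(((.486,-.114),.063,.095),((.635,.035),.049,.11),(t,.065,t[2]-.0462+.023)): cv2.polylines(o,[proj(s,C(c,r,z)).round().astype(int)],True,(255,0,0),1)
a=cv2.resize(cv2.cvtColor(o,cv2.COLOR_RGB2BGR)[90:220,170:330],(640,520)/np.array([1.6,1.6]) .astype(int) if 0 else (400,325))
b=cv2.resize(cv2.cvtColor(d['img'],cv2.COLOR_RGB2BGR)[80:242,200:400],(400,325))
cv2.imwrite('pics/st8.png',np.hstack([a,b]))
```

```text
t 18.25 pos [ 0.4844 -0.1134  0.1768] yaw -89.8 q6 1.19 -> shift cm [0.19 0.07 4.97] turn 0.2
150 259 rect [644.1  17.1] [122.  89.] 30.5 circ [642.1  20.5] 122 mean [636.9  -4.1]
160 227 rect [644.2  17.3] [122.  86.] 32.3 circ [642.1  20.5] 122 mean [636.1  -5.4]
170 44 rect [642.2  24.8] [91. 66.] 28.4 circ [636.4  36.5] 95 mean [628.4  10.8]
180 29 rect [641.8  25.5] [91. 64.] 28.4 circ [637.   36.3] 94 mean [627.3  17.4]
190 19
200 5
160 42 rect [646.2  22.3] [98. 76.] 40.1 circ [639.2  33.8] 102 mean [625.9  13.6]
180 22 rect [646.9  20.6] [93. 72.] 36.1 circ [640.5  31.6] 97 mean [629.3  10.7]
190 13
200 2
```

View pics/st8.png

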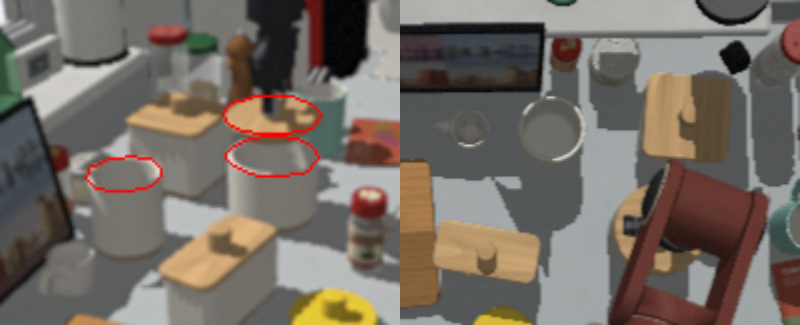

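The small jar's rim fits a circle at (636,36) mm, and the round lid is over its jar with consistent overlays. Lowering.

Emit:
{"method": "servo_tool", "body": {"increments": [[[2,0.1,0.1,1,0],[2,0.1,0.1,2.2,0],[2,0.1,0.1,3.2,0],[2,0.1,0.1,4,0],[2,0.1,0.1,4.6,0]]]}}

```text
t: 18.85
tool_pos: [0.4869, -0.1151, 0.133]
tool_rot: [-3.141, -0.005, 0.002]
contact_force: [0.5, 0.3, -1.3]
opening: 0.0259
grip_force: 59.4
```

Emit:
{"method": "servo_tool", "body": {"increments": [[[2,0,0,0.4,0],[2,0,0,0.6,0],[2,0,0,0.6,0]]]}}

```text
t: 19.15
tool_pos: [0.4873, -0.1154, 0.1281]
tool_rot: [-3.142, -0.004, 0.0]
contact_force: [0.3, -0.0, -1.7]
opening: 0.0259
grip_force: 59.4
```

Emit:
{"method": "servo_tool", "body": {"increments": [[[2,0,0,0.2,0],[2,0,0,0.2,0],[5,0,0,0.2,0],[8.5,0,0,0.1,0],[8.5,0,0,0,0]]]}}

```text
t: 19.65
tool_pos: [0.4873, -0.1154, 0.1284]
tool_rot: [3.142, 0.004, 0.0]
contact_force: [0.2, -0.4, -0.3]
opening: 0.0689
grip_force: 0.0
```

Emit:
{"method": "servo_tool", "body": {"increments": [[[8.5,0,0,-2,0],[8.5,0,0,-6,0],[8.5,0,0,-9,0],[8.5,0,-3,-9,0],[8.5,0,-7,-9,0]]]}}

```text
t: 20.15
tool_pos: [0.4881, -0.0459, 0.2204]
tool_rot: [3.14, -0.001, 0.006]
contact_force: [0.5, 0.2, 0.0]
opening: 0.0849
grip_force: 0.0
```

Emit:
{"method": "servo_tool", "body": {"increments": [[[8.5,-0.4,-4.8,0,0],[8.5,-0.8,-9.6,0,0],[8.5,-1.2,-14.4,0,0],[8.5,-1.6,-19.2,0,0],[8.5,-2,-24,0,0]]]}}

```text
t: 20.65
tool_pos: [0.4659, 0.1965, 0.2186]
tool_rot: [-3.141, -0.004, -0.002]
contact_force: [0.8, -0.7, -0.1]
opening: 0.0847
grip_force: 0.0
```

Run:
```python
from h import *
d=shot('top')
# small lid on board: circle from knob-independent beech is lost on the beech board; use released TCP
go([.445,.3745,.067],-90)
c,r,e=lid(d,329,195,.104,w=40); print(r[:2],e)
c,r,e=lid(d,345,137,.114,w=35); print(r,e)
```

```text
t 20.7 pos [0.4647 0.2025 0.2186] yaw -89.5 q6 1.82 -> shift cm [ -1.82 -17.13  15.26] turn 0.5
((488.6620178222656, -113.61152648925781), (128.41542053222656, 125.78951263427734)) ((488.2099609375, -112.92115020751953), 65.45976257324219)
((648.875732421875, -158.67117309570312), (125.4535903930664, 124.56639862060547), 84.97694396972656) ((650.0118408203125, -158.24412536621094), 81.3818130493164)
```

Emit:
{"method": "servo_tool", "body": {"increments": [[[8.5,-0.5,-4.5,0,0],[8.5,-1,-9,0,0],[8.5,-1.5,-13,2,0],[8.5,-1.8,-17.1,6,0],[8.5,-1.8,-17.1,10,0]]]}}

```text
t: 21.2
tool_pos: [0.449, 0.3699, 0.12]
tool_rot: [-3.137, -0.01, -0.009]
contact_force: [-0.5, -0.2, 0.9]
opening: 0.0851
grip_force: 0.0
```

```bash
python3 -c "
from h import *
go([.445,.3745,.069],-90)"
```

```text
t 21.2 pos [0.449  0.3699 0.12  ] yaw -89.6 q6 2.12 -> shift cm [-0.42 -0.44  5.1 ] turn 0.4
```

Emit:
{"method": "servo_tool", "body": {"increments": [[[8.5,-0.2,-0.2,1.5,0],[8.5,-0.2,-0.2,2.5,0],[8.5,-0.2,-0.2,2.5,0],[8.5,-0.2,-0.2,2.5,0]]]}}

```text
t: 21.6
tool_pos: [0.4474, 0.3675, 0.0954]
tool_rot: [-3.14, -0.003, -0.004]
contact_force: [0.4, -0.7, 0.7]
opening: 0.0848
grip_force: 0.0
```

```bash
python3 -c "
from h import *
go([.445,.3745,.069],-90)"
```

```text
t 21.6 pos [0.4474 0.3675 0.0954] yaw -89.9 q6 2.13 -> shift cm [-0.24 -0.7   2.64] turn 0.1
```

Emit:
{"method": "servo_tool", "body": {"increments": [[[8.5,-0.2,-0.7,1,0],[8.5,-0.2,-0.7,2,0],[8.5,-0.2,-0.7,2.6,0],[8.5,-0.2,-0.7,2.6,0],[6,-0.2,-0.7,2.6,0]]]}}

```text
t: 22.1
tool_pos: [0.4437, 0.3743, 0.0669]
tool_rot: [3.141, 0.004, -0.001]
contact_force: [-0.0, -0.9, 0.5]
opening: 0.0728
grip_force: 0.0
```

Emit:
{"method": "servo_tool", "body": {"increments": [[[2,0,0,0,0],[2,0,0,0,0],[2,0,0,0,0],[2,0,0,0,0],[2,0,0,0,0]]]}}

```text
t: 22.6
tool_pos: [0.4443, 0.3748, 0.0679]
tool_rot: [-3.141, -0.004, -0.002]
contact_force: [-0.5, -0.5, 3.0]
opening: 0.0264
grip_force: 59.5
```

Emit:
{"method": "servo_tool", "body": {"increments": [[[2,0,0,-3,0],[2,0,0,-7,0],[2,0,0,-11.5,0],[2,0.5,2,-15.5,0],[2,2,5,-16.5,0]]]}}

```text
t: 23.1
tool_pos: [0.4653, 0.3262, 0.2382]
tool_rot: [-3.137, -0.009, -0.012]
contact_force: [1.8, -0.8, -1.1]
opening: 0.0261
grip_force: 59.4
```

Emit:
{"method": "servo_tool", "body": {"increments": [[[2,2.3,4,0,0],[2,4.6,8,0,0],[2,6.9,12,0,0],[2,9.2,16,0,0],[2,11.5,20,0,0]]]}}

```text
t: 23.6
tool_pos: [0.5797, 0.1231, 0.2314]
tool_rot: [3.142, 0.004, -0.002]
contact_force: [-0.1, 0.5, -1.4]
opening: 0.0261
grip_force: 59.4
```

```bash
python3 -c "
from h import *
go([.636,.036,.142],-90)"
```

```text
t 23.6 pos [0.5797 0.1231 0.2314] yaw -89.8 q6 1.65 -> shift cm [5.62 8.73 8.93] turn 0.2
```

Emit:
{"method": "servo_tool", "body": {"increments": [[[2,2.8,4.3,0,0],[2,5.6,8.7,0,0],[2,5.6,8.7,2,0],[2,5.6,8.7,4,0],[2,5.6,8.7,5,0]]]}}

```text
t: 24.1
tool_pos: [0.6343, 0.0375, 0.1788]
tool_rot: [-3.141, -0.003, 0.008]
contact_force: [-0.8, 0.5, -1.3]
opening: 0.0256
grip_force: 59.5
```

Emit:
{"method": "servo_tool", "body": {"increments": [[[2,0,0,0,0],[2,0,0,0,0],[2,0,0,0,0]]]}}

```text
t: 24.4
tool_pos: [0.6364, 0.0384, 0.1837]
tool_rot: [3.141, 0.006, 0.004]
contact_force: [0.0, 0.5, -1.6]
opening: 0.0263
grip_force: 59.5
```

```bash
python3 -c "
from h import *
go([.636,.036,.142],-90)"
```

```text
t 24.4 pos [0.6364 0.0384 0.1837] yaw -89.8 q6 1.51 -> shift cm [-0.05  0.24  4.17] turn 0.2
```

Emit:
{"method": "servo_tool", "body": {"increments": [[[2,0,0.2,0.8,0],[2,0,0.2,1.8,0],[2,0,0.2,2.6,0],[2,0,0.2,3.3,0],[2,0,0.2,3.7,0]]]}}

```text
t: 24.9
tool_pos: [0.6352, 0.0361, 0.1436]
tool_rot: [-3.141, -0.004, 0.003]
contact_force: [-0.2, 0.2, -1.4]
opening: 0.0267
grip_force: 59.5
```

Emit:
{"method": "servo_tool", "body": {"increments": [[[2,0,0,0.3,0],[2,0,0,0.6,0],[2,0,0,0.7,0],[2,0,0,0.7,0]]]}}

```text
t: 25.3
tool_pos: [0.6371, 0.0361, 0.1418]
tool_rot: [3.141, 0.005, 0.005]
contact_force: [-3.7, 0.7, 8.4]
opening: 0.0262
grip_force: 60.7
```

Seated at the expected 0.142 m. Release, rise, back away, then check.

Emit:
{"method": "servo_tool", "body": {"increments": [[[4,0,0,-0.2,0],[8.5,0,0,-0.2,0],[8.5,0,0,-0.2,0],[8.5,0,0,-2,0],[8.5,0,0,-6,0]]]}}

```text
t: 25.8
tool_pos: [0.6332, 0.0361, 0.1948]
tool_rot: [-3.141, -0.004, 0.014]
contact_force: [-0.2, 0.0, -0.5]
opening: 0.0851
grip_force: 0.0
```

Emit:
{"method": "servo_tool", "body": {"increments": [[[8.5,-2,0,-4,0],[8.5,-4,-4,-6,0],[8.5,-6,-8.5,-6,0],[8.5,-8,-13,-6,0],[8.5,-10,-17.5,-6,0]]]}}

```text
t: 26.3
tool_pos: [0.5347, 0.2122, 0.2603]
tool_rot: [-3.141, -0.003, -0.004]
contact_force: [0.4, 0.2, -0.1]
opening: 0.0851
grip_force: 0.0
```

Emit:
{"method": "servo_tool", "body": {"increments": [[[8.5,-2,-4,0,0],[8.5,-4,-8,0,0],[8.5,-4,-12,0,0],[8.5,-4,-14,0,0],[8.5,-4,-14,0,0]]]}}

```text
t: 26.8
tool_pos: [0.4948, 0.3525, 0.2591]
tool_rot: [-3.141, -0.009, -0.001]
contact_force: [-0.1, 0.1, -0.4]
opening: 0.0847
grip_force: 0.0
```

Run:
```python
from h import *
d=shot('top'); s=shot('side')
for n,u,v,z in(('small',277,143,.119),('oblong',244,205,.094),('round',329,195,.104),('square',345,137,.114)):
    c,r,e=lid(d,u,v,z,w=35 if n!='oblong' else 29); print(n,np.round(r[0]),np.round(r[1]),round(r[2],1),np.round(e[0]),round(2*e[1]))
a=cv2.resize(cv2.cvtColor(s['img'],cv2.COLOR_RGB2BGR)[100:230,180:330],(690,598))
cv2.imwrite('pics/f.png',a)
```

```text
small [636.  38.] [ 96. 100.] 89.4 [636.  39.] 103
oblong [443. 138.] [159. 118.] 89.7 [443. 146.] 186
round [ 489. -114.] [128. 126.] 89.4 [ 488. -113.] 131
square [ 649. -158.] [125. 125.] 85.0 [ 650. -158.] 163
```

View pics/f.png

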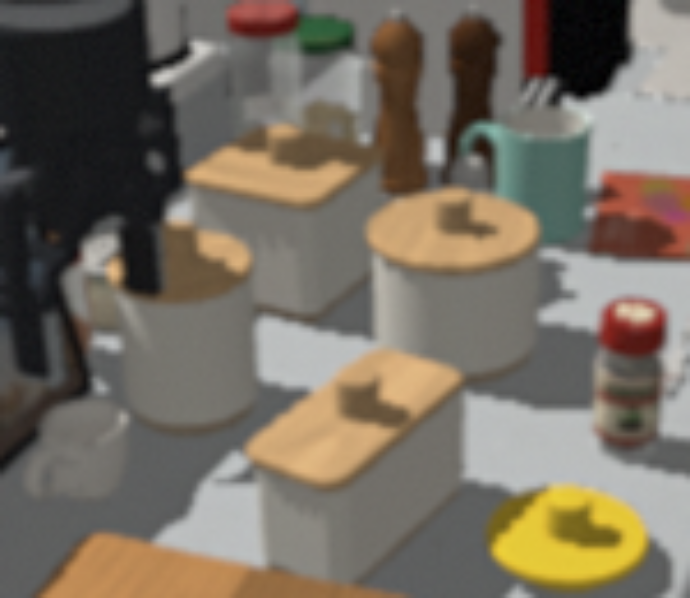

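The final side view shows all four lids flat on their own jars, and the yellow decoy and the jars have not moved. Handing in.

```bash
python3 -c "
from station import ctrl
print(ctrl.finish_job())"
```

```text
the job is handed in; nothing more can be done
None
```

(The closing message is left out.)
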